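# Slide the sample tray over the step onto the check-weigher

## Robot

A 7-joint arm with a two-finger parallel gripper is mounted at the origin on the work surface. World frame = base frame: x ahead of the robot, y to its left, z up, the work surface at z = 0. Lengths are in m, angles in rad, forces in N, time in s.
With the tool pointing down it reaches from about 0.4 to 0.925 m from the base axis. Payload 4.1 kg.
Tool frame: the origin (TCP) lies on the front face of the gripper's body, between the roots of the fingers; the fingertips stand 73 mm ahead of it and the grasp point (between the pads) lies 54 mm ahead of it; z points along the fingers, y is the line along which they close (so a half turn about z gives the same grasp; the last joint's range is limited). The gripper opens to 85 mm and grips with 20 to 120 N. Pads are 22 mm wide; open, the fingers measure 114 mm over their backs; the gripper's body (76 mm by 85 mm) begins 54 mm behind the grasp point. The pads swing forward as they close: fully open they stand 13 mm farther back than shut.
Start: joints at [1.228, 0.398, 0.045, 1.537, -0.019, 1.207, -0.051], TCP at [0.157, -0.631, 0.304] pointing down, gripper open.
Joint ranges: [-2.82, 2.82], [-0.49, 2.23], [-1.37, 1.46], [0, 2.46], [-1.36, 4.5], [0.23, 2], [-2.94, 2.94]. Speed limits (rad/s): [2.57, 2.57, 3.14, 3.14, 3.14, 3.14, 3.14].

## Interface

Orientations are given as [roll, pitch, yaw] about the fixed x, y, z axes, in that order (R = Rz(yaw) Ry(pitch) Rx(roll)).
In Python, from workcell import robot gives the robot as it stands. The module is installed in compiled form; this text tells all that it offers.
- The arm moves only by the tool carry_out, never from a script. Its argument "commands" is a list of rows, each a list of 3 entries, a list of its own where there are three numbers: the shift along the tool's x, y, z in m, then the turn about the tool's z in rad, then the finger opening in m, from 0 to 0.0854. In form: [[[tx, ty, tz], yaw, hand], ...]. A call has 1 to 20 rows; each row shifts and turns the commanded pose from where the row before left it, along the tool's axes as they then stand; what a row does not reach is not made up. A row lasts 1/12 s, in which the tool goes at most 41.7 mm and 7.16 degrees, less where a joint would pass 70% of its speed; a pose out of reach is approached as far as the arm can. A call with a gripper value outside its range is refused whole. The fingers move at their own pace and stop on an object; the grip force is fixed at half the most. Time passes only in rows, so rows that do not move let the fingers close. It gives the time, the measured TCP pose, the force, the opening and the grip force at its end, in the units of the state.
- robot.sense(): the state, without advancing time (a new reading comes with each control period).
- robot.grab_frame(name): name is "scene" or "side" or "wrist"; returns (picture, depth): 400x640x3 uint8, red, green, blue; 400x640 float32, m along the optical axis (not along the pixel's ray), 0 where there is no reading.
- robot.camera_params(name): a dict with "fov_y" (degrees; the focal length in pixels is half the picture's height over the tangent of half this angle, whatever the lens; pixels are square), "cx", "cy" (the principal point, pixels), "rvec" (rotation vector, rad) and "tvec" (3), from world to camera coordinates, as OpenCV has them. Camera axes: x right, y down, z forward; pixel columns grow to the right and rows downward; lengths in m; the calibration is good to about 2 mm. The wrist camera is an equidistant fisheye: a pixel r from the principal point sees the ray r / f radians off the axis. A picture is of the moment at which its call begins: read the wrist's pose just before it. camera_params takes no time and is no camera call; for the wrist camera it gives the pose at the moment of the call.
- robot.job_done(): hands the job in; it is judged then, once.
The state is a dict: "time_s": time; "q": joint angles; "qd": joint speeds; "joint_efforts": joint torques, N m; "tcp_pos": TCP position; "ee_rot": TCP orientation; "ft_force": force on the tool from outside, world axes, zero at the start; "moment": the same for the moment, N m; "finger_gap": finger opening in m; "grip_force": force on a finger pad.
Only numpy, scipy, OpenCV 4.12 (cv2) and the standard library are available. Lean on these libraries where they do the work, as an engineer would, in place of code of your own. Each camera call takes 0.05 s, during which the arm holds its last target. There are 200 camera calls.

## Task

Take the sample tray by its orange post and slide it from the blue board up over the step onto the white weighing platform, between the yellow rails: raise its leading edge just enough to clear the step (about a centimetre) while its trailing edge stays resting on the blue board until the front is well across, and never lift the whole tray clear or let it catch. Then slide it on, flat on the platform without bearing down hard (under 30 N), until it meets the black pad of the red stop, press it home with about 10 N for a second (never more than 15 N), and let go, leaving it there with all four bottles upright. Leave the green bottle and the cork stopper on the blue board where they stand.

Things in the scene. Friction and masses are not known exactly. Their poses are not given: they have to be found in the camera images.
- station: Fixed weigh station: blue lower board (220 x 260 mm, top 24 mm above the origin) joined end to end to a raised white platform (260 x 200 mm, top 30 mm above the origin): a square 6 mm step up. Origin on the table under the middle of the step; x points from blue board to white platform (travel direction), y across, z up. It does not move.
- platform: The white raised platform of the station, with two yellow guide rails on it. Same origin and axes as the station; its square near edge is the step. The rails are 12 mm high, 118 mm apart inside from x = 50 to 225 mm, centred on y = 0; their flared mouth begins at x = 10 mm, about 150 mm wide.
- stop: Red block fixed on the platform between the rails: 84 mm wide, 30 mm high, set 195 to 225 mm past the step. Origin at the foot of its near face, on the platform; axes as the station's. In front of that face a black rubber pad (70 mm wide) sits on an adjusting screw: the pad's front is 6 to 30 mm nearer to the step than the red face, never measured, rigid under the hand. The tray meets the pad.
- tray: Loose flat aluminium tray, 160 mm long (x), 110 wide (y), square edges, roughly facing the step; origin at the centre of its underside, x towards its leading edge, z up. Walls (top 32 mm above the underside) from x = -80 to 14 mm hold four miniature bottles; orange grip post near the leading end. Loaded 0.6 to 0.9 kg, balanced about 15 mm behind its origin; friction varies.
- tray_grip (a point): Point to grip on the tray's orange post: 48 mm ahead of the tray's origin and 62 mm above its underside. The post is 30 mm long (tray x), 16 mm thick (tray y), and its top is 80 mm above the underside. Axes as the tray's.
- tray_toe (a point): Middle of the tray's leading lower edge, 80 mm ahead of the tray's origin. Axes as the tray's.
- tray_heel (a point): Middle of the tray's trailing lower edge, 80 mm behind the tray's origin. Axes as the tray's.
- mini0: amber miniature bottle, 35 mm diameter, 95 mm high, standing loose in a pocket of the tray; origin at the centre of its foot, z up
- mini1: clear miniature bottle, 35 mm diameter, 95 mm high, standing loose in a pocket of the tray; origin at the centre of its foot, z up
- mini2: amber miniature bottle, 35 mm diameter, 95 mm high, standing loose in a pocket of the tray; origin at the centre of its foot, z up
- mini3: clear miniature bottle, 35 mm diameter, 95 mm high, standing loose in a pocket of the tray; origin at the centre of its foot, z up
- spare_mini: green miniature bottle, 35 mm diameter, 95 mm high, standing on a corner of the blue board; bystander; origin at the centre of its foot
- stopper: cork stopper, 26 mm diameter, 30 mm high, standing on another corner of the blue board; bystander; origin at the centre of its foot

How it is judged:
On the way, in this order (a step that is already met when the one before it is completed fails the run):
1. the tray bridges the step: leading edge at least 25 mm over the platform while its trailing edge still rests on the blue board (within 3 mm) (x of tray_toe in the frame of station above 0.025 m and z of tray_heel in the frame of station below 0.027 m and contact force between tray and station above 0.3 N), for 0.1 s.
2. the tray, all on the platform, is pressed against the stop with at least 5 N for 0.3 s (contact force between tray and stop above 5 N and x of tray_heel in the frame of station above 0 m), for 0.3 s.
At the end, for the whole second after the job is handed in: The tray rests flat (0.025 rad) on the white platform, wholly past the step, leading edge at the pad where it was pressed (at most 33 mm from the red block's face), square to the station within 0.06 rad, at rest, its four bottles in their pockets, upright within 0.12 rad (x of tray_toe in the frame of stop above -0.033 m and x of tray_heel in the frame of station above 0 m and z of tray in the frame of station between 0.027 and 0.033 m and angle between tray's own z axis and vertical below 0.025 rad and angle between the x axis of tray and the x axis of station, either way round below 0.06 rad and linear speed of tray below 0.01 m/s and angle between each of mini0, mini1, mini2, mini3's own z axis and vertical below 0.12 rad and z of each of mini0, mini1, mini2, mini3 in the frame of tray below 0.012 m); the robot touches nothing.
It fails at once if the tray catches or is forced down: more than 30 N between tray and platform (contact force between tray and platform above 30 N).
It fails at once if the stop is pressed with more than 16 N (contact force between tray and stop above 16 N).
It fails at once if the tray is lifted: trailing edge more than 16 mm or leading edge more than 30 mm above the blue board (z of tray_heel in the frame of station above 0.04 m or z of tray_toe in the frame of station above 0.054 m).
It fails at once if a bottle in the tray tips (0.3 rad) (angle between any of mini0, mini1, mini2, mini3's own z axis and vertical above 0.3 rad).
It fails at once if a bystander is moved more than 15 mm (distance of any of spare_mini, stopper from where it was at the start of the episode above 0.015 m).
It also fails if it takes over 61 s, if anything falls off the work surface, if the arm or the gripper's body presses on something with over 40 N, if the wrist force passes 120 N, or if a joint passes its speed limit or range.

## Working session

There is one attempt and no reset: what is moved stays moved. The work goes in short steps, Python scripts to look and compute and a tool call to move; the robot and the scene stay as the last step left them, time stands still between calls to the robot, and variables do not carry over. Pictures are saved under pics/ and viewed, at most 10 in all, crops included, and the job is handed in when it is done.

Besides the shell and the picture viewer there is one more tool, called as name([rows], argument=value, ...), one row to a line, values as JSON. carry_out: Moves the arm, as the interface text tells. Its arguments: {"type":"object","properties":{"commands":{"type":"array","items":{"type":"array"}}},"required":["commands"]}

```bash
mkdir -p pics; cat > h.py <<'E'
import numpy as np,cv2
from workcell import robot
def cam(n):
    p=robot.camera_params(n); R=cv2.Rodrigues(np.array(p['rvec'],float))[0]; t=np.array(p['tvec'],float).ravel()
    f=200/np.tan(np.radians(p['fov_y'])/2); return f,p['cx'],p['cy'],R,t
def cloud(n,d,c=None):
    f,cx,cy,R,t=c or cam(n); v,u=np.mgrid[:400,:640]
    X=np.stack([(u-cx)/f*d,(v-cy)/f*d,d],-1); return (X-t)@R   # world
def grab(n,fn):
    c=cam(n); im,d=robot.grab_frame(n); cv2.imwrite(f'pics/{fn}.png',im[:,:,::-1]); np.savez(f'pics/{fn}.npz',im=im,d=d); return im,d,c
def st():
    s=robot.sense()
    for k in ('time_s','tcp_pos','ee_rot','ft_force','moment','finger_gap','grip_force'): print(k,np.round(s[k],4))
    return s
E
python3 - <<'E'
from h import *
st()
for n in('scene','side'):
    im,d,c=grab(n,n+'0'); print(n,c,(d>0).mean())
E
```

```text
time_s 0.0
tcp_pos [ 0.1568 -0.6303  0.3029]
ee_rot [-3.1396e+00  1.0000e-04  2.4390e-01]
ft_force [ 0.4164 -0.0937 -1.0503]
moment [ 0.0634 -0.0058  0.0306]
finger_gap 0.0849
grip_force 0.0
scene (np.float64(412.41988284477253), 318.758145527105, 205.36320771606935, array([[ 0.33637631,  0.94172706,  0.00106229],
       [ 0.69527982, -0.24758648, -0.67474951],
       [-0.63516686,  0.22770834, -0.73804605]]), array([-0.20004533, -0.30093933,  1.27268734])) 0.99602734375
side (np.float64(369.88535273057096), 316.5859292059497, 196.94919781142426, array([[-0.99407749, -0.10827192,  0.00933433],
       [-0.06529851,  0.52644385, -0.84769863],
       [ 0.08686795, -0.84328765, -0.53039598]]), array([0.54963872, 0.10211381, 0.66231066])) 0.9958359375
```

View pics/scene0.png

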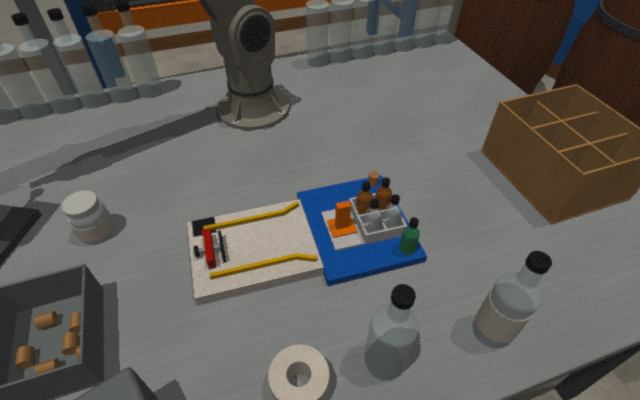

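View pics/side0.png

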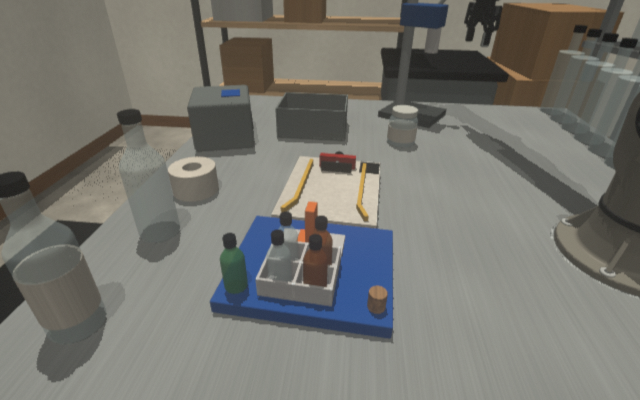

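The scene view shows the white platform on the left (stop at about 210,245), the step at about (310,240), and the tray's orange post at (343,213). The side view shows the post at (311,222), the step at row 220 and the rails at (300,185) and (363,190). Travel is roughly along world -y.

```bash
cat > m.py <<'E'
from h import *
for n in('scene','side'):
    z=np.load(f'pics/{n}0.npz'); im=z['im'];P=cloud(n,z['d']); H=cv2.cvtColor(im,cv2.COLOR_RGB2HSV)
    h,s,v=[H[...,i].astype(int) for i in range(3)]
    box=(P[...,0]>.3)&(P[...,0]<1)&(abs(P[...,1])<.5)&(P[...,2]>0.005)&(P[...,2]<.2)
    print(n)
    m=box&(h>105)&(h<125)&(s>150)
    m&=abs(P[...,2]-np.median(P[...,2][m]))<.006
    q=P[m]; r=cv2.minAreaRect(q[:,:2].astype(np.float32)*1000); print('blue',r,np.median(q[:,2])); print(cv2.boxPoints(r).round(1).tolist())
    m=box&(h>20)&(h<30)&(s>170)&(v>90)
    k,l=cv2.connectedComponents(m.astype(np.uint8))
    for i in range(1,k):
        q=P[l==i]
        if len(q)>60:
            far=q[q[:,2]>np.percentile(q[:,2],60)]
            c=far.mean(0); st_=far[far[:,1]<np.percentile(far[:,1],60)]
            L=cv2.fitLine(st_[:,:2].astype(np.float32),cv2.DIST_HUBER,0,.01,.01).ravel()
            print('rail',len(q),c.round(4),L.round(4),q[:,1].min().round(4),q[:,1].max().round(4))
    m=box&(h>5)&(h<14)&(s>200)
    k,l,stt,_=cv2.connectedComponentsWithStats(m.astype(np.uint8))
    for i in range(1,k):
        q=P[l==i]
        if len(q)>80:
            print('orange',len(q),q.mean(0).round(4),q.max(0).round(4),q.min(0).round(4))
            t=q[q[:,2]>.098]
            if len(t)>5: print('  top',len(t),t.mean(0).round(4),t.min(0).round(4),t.max(0).round(4),cv2.minAreaRect(t[:,:2].astype(np.float32)*1000))
    m=box&((h<4)|(h>174))&(s>170); q=P[m]
    if len(q): print('red',len(q),q.min(0).round(4),q.max(0).round(4)); t=q[q[:,2]>.055]; print(cv2.minAreaRect(t[:,:2].astype(np.float32)*1000))
    # tray walls top z~0.056, grey, over the board
    m=box&(s<60)&(v>90)&(abs(P[...,2]-.056)<.004)&(P[...,1]>-.02)
    q=P[m]; print('walls',len(q)); 
    if len(q)>10: print(cv2.minAreaRect(q[:,:2].astype(np.float32)*1000))
E
python3 m.py
```

```text
scene
blue ((547.2638549804688, 109.20680236816406), (219.43406677246094, 262.33807373046875), 86.28425598144531) 0.023015372387225688
[[409.29998779296875, 8.199999809265137], [671.0, -8.800000190734863], [685.2999877929688, 210.1999969482422], [423.5, 227.1999969482422]]
rail 396 [ 0.4689 -0.1197  0.0416] [ 0.0818  0.9966  0.466  -0.1815] -0.2208 -0.0055
rail 531 [ 0.5973 -0.1245  0.0417] [ 0.0657  0.9978  0.5935 -0.1666] -0.227 -0.0141
orange 368 [0.5591 0.0659 0.0601] [0.5783 0.0955 0.1057] [0.5314 0.0412 0.0302]
  top 48 [0.557  0.0678 0.1025] [0.5473 0.0538 0.0988] [0.5644 0.0802 0.1057] ((556.7083740234375, 66.59577941894531), (25.340320587158203, 16.358858108520508), 80.84712982177734)
red 269 [ 0.4858 -0.2264  0.0363] [ 0.5696 -0.2081  0.0618]
((527.8740234375, -217.8216552734375), (15.383342742919922, 83.55006408691406), 87.23368835449219)
walls 351
((693.6029052734375, 165.58334350585938), (253.76258850097656, 361.88629150390625), 75.71989440917969)
side
blue ((548.9091796875, 131.62448120117188), (180.49566650390625, 253.03431701660156), 86.30940246582031) 0.025055732899866946
[[416.79998779296875, 49.70000076293945], [669.4000244140625, 33.400001525878906], [681.0, 213.5], [428.5, 229.8000030517578]]
walls 1393
((686.645751953125, 122.82440185546875), (459.7945251464844, 254.0443115234375), 12.225203514099121)
```

carry_out([
  [[0.0277,-0.0286,0],0,0.085],
  [[0.0277,-0.0286,0],0,0.085],
  [[0.0277,-0.0286,0],0,0.085],
  [[0.0277,-0.0286,0],0,0.085],
  [[0.0277,-0.0286,0],0,0.085],
  [[0.0277,-0.0286,0],0,0.085],
  [[0.0277,-0.0286,0],0,0.085],
  [[0.0277,-0.0286,0],0,0.085],
  [[0.0277,-0.0286,0],0,0.085],
  [[0.0277,-0.0286,0],0,0.085],
  [[0.0277,-0.0286,0],0,0.085],
  [[0.0277,-0.0286,0],0,0.085],
  [[0.0277,-0.0286,0],0,0.085],
  [[0.0277,-0.0286,0],0,0.085],
  [[0.0277,-0.0286,0],0,0.085],
  [[0.0277,-0.0286,0],0,0.085],
  [[0.0277,-0.0286,0],0,0.085],
  [[0.0277,-0.0286,0],0,0.085],
  [[0.0277,-0.0286,0],0,0.085],
  [[0.0277,-0.0286,0],0,0.085],
])

```text
time_s: 1.77
tcp_pos: [0.5568, 0.0596, 0.3036]
ee_rot: [3.141, 0.001, 0.244]
ft_force: [1.2, -0.4, 1.1]
finger_gap: 0.0849
grip_force: 0.0
```

carry_out([
  [[0,0,0],-0.1166,0.085],
  [[0,0,0],-0.1166,0.085],
  [[0,0,0],-0.1166,0.085],
  [[0,0,0],-0.1166,0.085],
  [[0,0,0],-0.1166,0.085],
  [[0,0,0],-0.1166,0.085],
  [[0,0,0],-0.1166,0.085],
  [[0,0,0],-0.1166,0.085],
  [[0,0,0],-0.1166,0.085],
  [[0,0,0],-0.1166,0.085],
  [[0,0,0],0,0.085],
  [[0,0,0],0,0.085],
])

```text
time_s: 2.77
tcp_pos: [0.5562, 0.0578, 0.3035]
ee_rot: [-3.141, 0.0, 1.407]
ft_force: [0.1, -0.3, -0.9]
finger_gap: 0.0853
grip_force: 0.0
```

```bash
python3 - <<'E'
from h import *
s=st(); print(np.round(s['q'],3))
im,d,c=grab('wrist','w0'); print(c,(d>0).mean()); np.savez('pics/w0c.npz',f=c[0],cx=c[1],cy=c[2],R=c[3],t=c[4])
E
```

```text
time_s 2.7667
tcp_pos [0.5562 0.0578 0.3035]
ee_rot [-3.1408e+00  2.0000e-04  1.4067e+00]
ft_force [ 0.1171 -0.3215 -0.9256]
moment [ 0.0485 -0.0109 -0.0454]
finger_gap 0.0853
grip_force 0.0
[ 0.412  0.299 -0.722  1.741  0.212  1.181 -0.534]
(np.float64(309.70691628693146), 323.2208903640902, 199.6043586223304, array([[ 9.86553136e-01, -1.63439832e-01,  5.74853645e-04],
       [-1.54931411e-01, -9.34063069e-01,  3.21749034e-01],
       [-5.20496585e-02, -3.17511581e-01, -9.46824814e-01]]), array([-0.54030645,  0.09815313,  0.42724019])) 0.9959296875
```

View pics/w0.png

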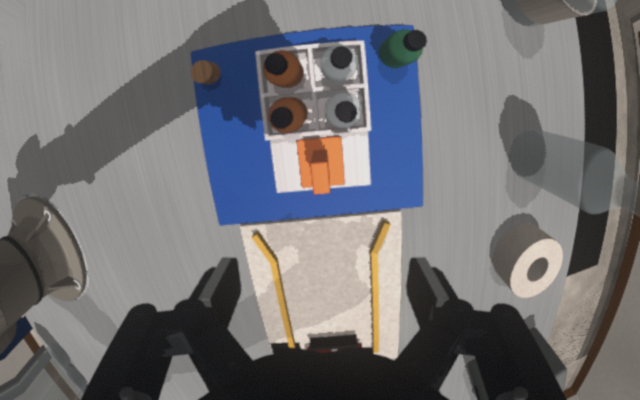

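The wrist view shows the tray below the camera: front edge from (277,192) to (371,185), post top at about (320,165), green bottle at (405,48) and stopper at (206,72). The step is at row 215 and the rails are below it.

```bash
cat >> h.py <<'E'
def rays(c):
    f,cx,cy,R,t=c; v,u=np.mgrid[:400,:640]; x=u-cx;y=v-cy;r=np.hypot(x,y)+1e-9;th=r/f
    return np.stack([np.tan(th)*x/r,np.tan(th)*y/r,np.ones_like(r)],-1)
def wcloud(c,d): return (rays(c)*d[...,None]-c[4])@c[3]
def line(p): return cv2.fitLine(p.astype(np.float32),cv2.DIST_HUBER,0,.001,.001).ravel()
E
python3 - <<'E'
from h import *
z=np.load('pics/w0.npz');k=np.load('pics/w0c.npz');c=(k['f'],k['cx'],k['cy'],k['R'],k['t'])
im=z['im'];P=wcloud(c,z['d']);H=cv2.cvtColor(im,cv2.COLOR_RGB2HSV);h,s,v=[H[...,i].astype(int) for i in range(3)]
vv,uu=np.mgrid[:400,:640]
reg=(uu>230)&(uu<385)&(vv>35)&(vv<205)&(P[...,2]>.02)
wh=reg&(s<70)&(v>120)
for nm,m in(('plate',wh&(vv>138)&(P[...,2]<.04)),('walls',wh&(abs(P[...,2]-.056)<.006))):
    q=P[m]; r=cv2.minAreaRect(q[:,:2].astype(np.float32)*1000);print(nm,len(q),np.median(q[:,2]).round(4),r)
# plate side edges: leftmost/rightmost non-blue per row
L=[];Rr=[]
for row in range(143,186):
    i=np.where(wh[row])[0]; L.append(P[row,i.min()]);Rr.append(P[row,i.max()])
for n,q in(('L',L),('R',Rr)): q=np.array(q);print(n,line(q[:,:2]).round(4),np.median(q[:,2]).round(4))
F=np.array([P[np.where(wh[:,u])[0].max(),u] for u in range(282,300)]+[P[np.where(wh[:,u])[0].max(),u] for u in range(346,367)]);print('front',line(F[:,:2]).round(4))
o=reg&(h>4)&(h<15)&(s>180); t=P[o&(P[...,2]>.097)]; print('posttop',len(t),t.mean(0).round(4),cv2.minAreaRect(t[:,:2].astype(np.float32)*1000))
b=P[o&(P[...,2]<.04)]; print('obase',len(b),cv2.minAreaRect(b[:,:2].astype(np.float32)*1000))
bl=(h>105)&(h<125)&(s>150)&(uu>180)&(uu<440)&(vv<230); E=[]
for u in list(range(235,400,3)): E.append(P[np.where(bl[:,u])[0].max(),u])
E=np.array(E);print('step',line(E[:,:2]).round(4),np.median(E[:,2]))
y=(h>18)&(h<32)&(s>150)&(vv>262)&(vv<345)
for a,bq in((260,300),(365,392)):
    m=y&(uu>a)&(uu<bq);q=P[m];q=q[q[:,2]>.036];print('rail',len(q),line(q[:,:2]).round(4),np.median(q[:,2]).round(4))
for nm,m in(('green',(h>40)&(h<90)&(s>100)&(uu>370)&(uu<440)&(vv<80)),('cork',(h<20)&(s>70)&(uu>185)&(uu<222)&(vv>55)&(vv<90)&(P[...,2]>.035))): q=P[m];print(nm,len(q),np.median(q,0).round(3))
E
```

```text
plate 2730 0.0287 ((552.803955078125, 62.23650360107422), (66.98344421386719, 120.83539581298828), 80.5261001586914)
walls 1915 0.0557 ((562.4105834960938, 149.84317016601562), (94.96039581298828, 110.3736572265625), 85.7593002319336)
L [0.0772 0.997  0.5005 0.0744] 0.0243
R [0.0728 0.9973 0.6114 0.065 ] 0.0252
front [ 0.9961 -0.0887  0.562   0.036 ]
posttop 0 [nan nan nan] ((0.0, 0.0), (0.0, 0.0), 0.0)
obase 0 ((0.0, 0.0), (0.0, 0.0), 0.0)
step [ 0.9983 -0.0582  0.5389  0.0045] 0.023708660970272147
rail 357 [ 0.0597  0.9982  0.4732 -0.1147] 0.0416
rail 320 [ 0.0632  0.998   0.5955 -0.1471] 0.0417
green 249 [0.65  0.17  0.091]
cork 474 [0.452 0.193 0.053]<stdin>:15: RuntimeWarning: Mean of empty slice.
  ret = um.true_divide(
```

carry_out([
  [[0,0,0],-0.089,0.085],
  [[0.0112,-0.0006,0],0,0.085],
  [[0,0,0.025],0,0.085],
  [[0,0,0.03],0,0.085],
  [[0,0,0.03],0,0.085],
  [[0,0,0.03],0,0.085],
  [[0,0,0.025],0,0.085],
  [[0,0,0.0155],0,0.085],
  [[0,0,0.008],0,0.085],
  [[0,0,0],0,0.085],
  [[0,0,0],0,0.085],
])

```text
time_s: 3.73
tcp_pos: [0.557, 0.07, 0.1408]
ee_rot: [3.141, -0.0, 1.498]
ft_force: [-0.3, 0.1, 0.4]
finger_gap: 0.0852
grip_force: 0.0
```

```bash
python3 - <<'E'
from h import *
s=st(); grab('wrist','w1')
E
```

```text
time_s 3.7333
tcp_pos [0.557  0.07   0.1408]
ee_rot [ 3.1411e+00 -4.0000e-04  1.4981e+00]
ft_force [-0.2939  0.0992  0.4134]
moment [-0.0202 -0.0135 -0.036 ]
finger_gap 0.0852
grip_force 0.0
```

View pics/w1.png

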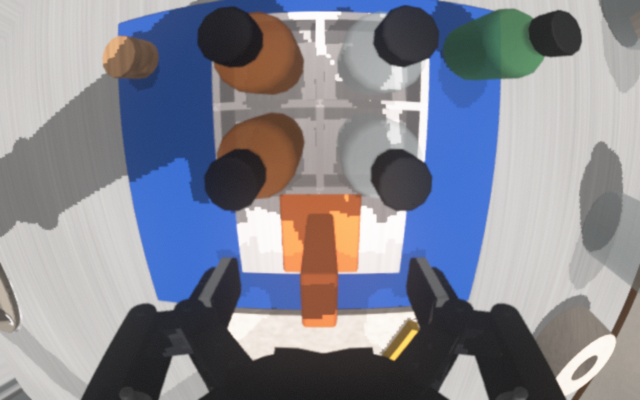

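The post (320,270) stands between the open fingers (228 and 424), and the bottles are clear of the gripper. Closing now.

carry_out([
  [[0,0,0],0,0.05],
  [[0,0,0],0,0.03],
  [[0,0,0],0,0.022],
  [[0,0,0],0,0.019],
  [[0,0,0],0,0.015],
  [[0,0,0],0,0.01],
  [[0,0,0],0,0.01],
  [[0,0,0],0,0.01],
  [[0,0,0],0,0.01],
  [[0,0,0],0,0.01],
  [[0,0,0],0,0.01],
  [[0,0,0],0,0.01],
])

```text
time_s: 4.78
tcp_pos: [0.5565, 0.0692, 0.1407]
ee_rot: [-3.141, 0.001, 1.499]
ft_force: [-2.9, -1.4, 6.0]
finger_gap: 0.0154
grip_force: 59.8
```

```bash
python3 -c "
from h import *
st()"
```

```text
time_s 4.7833
tcp_pos [0.5565 0.0692 0.1407]
ee_rot [-3.1413e+00  7.0000e-04  1.4989e+00]
ft_force [-2.9203 -1.4312  5.9904]
moment [-0.1388  0.5098  0.123 ]
finger_gap 0.0154
grip_force 59.8002
```

carry_out([
  [[0.0005,0,-0.001],0,0.01],
  [[0.0005,0,-0.001],0,0.01],
  [[0.0005,0,-0.001],0,0.01],
  [[0.0005,0,-0.001],0,0.01],
  [[0,0,0],0,0.01],
  [[0,0,0],0,0.01],
])

```text
time_s: 5.28
tcp_pos: [0.5564, 0.0712, 0.1439]
ee_rot: [-3.141, 0.0, 1.499]
ft_force: [0.3, -0.1, -6.5]
finger_gap: 0.0152
grip_force: 58.5
```

```bash
cat >> h.py <<'E'
def tray(n='t'):
    im,d,c=grab('side',n); P=cloud('side',d,c); H=cv2.cvtColor(im,cv2.COLOR_RGB2HSV);s=H[...,1].astype(int);v=H[...,2]
    tx=robot.sense()['tcp_pos']; D=P-np.array(tx)
    m=(s<70)&(v>90)&(abs(D[...,0])<.075)&(D[...,1]>.03)&(D[...,1]<.14)&(P[...,2]>.05)&(P[...,2]<.075)
    q=P[m]; yy=D[...,1][m]
    for _ in range(4):
        a=np.polyfit(yy,q[:,2],1); k=abs(q[:,2]-np.polyval(a,yy))<.003; q=q[k];yy=yy[k]
    print('walltop n',len(q),'slope',a[0].round(4),'z at grip+25:',np.polyval(a,.025).round(4),'z at heel:',np.polyval(a,.128).round(4))
E
python3 -c "
from h import *
st();tray('s1')"
```

```text
time_s 5.2833
tcp_pos [0.5564 0.0712 0.1439]
ee_rot [-3.1406e+00  3.0000e-04  1.4991e+00]
ft_force [ 0.2671 -0.0569 -6.5403]
moment [-0.4535  0.0678  0.0499]
finger_gap 0.0152
grip_force 58.4905
walltop n 820 slope -0.0116 z at grip+25: 0.06 z at heel: 0.0588
```

carry_out([
  [[0,0,0],0,0.0152],
  [[0,0,0],0,0.0152],
  [[0,0,0],0,0.0152],
  [[0,0,0],0,0.0152],
])

```text
time_s: 5.67
tcp_pos: [0.5568, 0.0712, 0.1443]
ee_rot: [-3.142, 0.0, 1.499]
ft_force: [-0.0, -0.3, -6.2]
finger_gap: 0.0151
grip_force: 50.1
```

```bash
python3 -c "
from h import *
st();tray('s2')"
```

```text
time_s 5.6667
tcp_pos [0.5568 0.0712 0.1443]
ee_rot [-3.1416e+00  1.0000e-04  1.4988e+00]
ft_force [-0.0242 -0.2539 -6.2037]
moment [-0.4289  0.0432 -0.0276]
finger_gap 0.0151
grip_force 50.1031
walltop n 834 slope -0.0118 z at grip+25: 0.0605 z at heel: 0.0593
```

carry_out([
  [[0,0,0],0,0.016],
  [[0,0,0],0,0.016],
  [[0,0,0],0,0.017],
  [[0,0,0],0,0.017],
  [[0,0,0],0,0.017],
])

```text
time_s: 6.13
tcp_pos: [0.5576, 0.0716, 0.1452]
ee_rot: [3.14, -0.001, 1.499]
ft_force: [-0.6, 0.9, 0.3]
finger_gap: 0.0173
grip_force: 0.1
```

```bash
python3 -c "
from h import *
st();tray('s3')"
```

```text
time_s 6.1333
tcp_pos [0.5576 0.0716 0.1452]
ee_rot [ 3.1395e+00 -7.0000e-04  1.4989e+00]
ft_force [-0.5617  0.8587  0.2738]
moment [ 0.0185  0.0113 -0.002 ]
finger_gap 0.0173
grip_force 0.0596
walltop n 716 slope -0.0055 z at grip+25: 0.0572 z at heel: 0.0566
```

carry_out([
  [[0,0,0.0045],0,0.017],
  [[0,0,0],0,0.017],
  [[0,0,0],0,0.0158],
  [[0,0,0],0,0.0158],
  [[0,0,0],0,0.0158],
  [[0,0,0],0,0.0158],
])

```text
time_s: 6.68
tcp_pos: [0.5567, 0.0711, 0.1396]
ee_rot: [-3.141, -0.0, 1.499]
ft_force: [0.8, -0.1, -3.0]
finger_gap: 0.016
grip_force: 6.2
```

carry_out([
  [[0,0,0],0,0.0156],
  [[0,0,0],0,0.0156],
  [[0,0,0],0,0.0156],
  [[0,0,0],0,0.0156],
])

```text
time_s: 7.02
tcp_pos: [0.5567, 0.0712, 0.1397]
ee_rot: [-3.141, 0.0, 1.499]
ft_force: [0.5, -0.5, -4.8]
finger_gap: 0.0158
grip_force: 12.2
```

carry_out([
  [[0,0,-0.001],0,0.0155],
  [[0.0005,0,-0.001],0,0.0155],
  [[0.0005,0,-0.001],0,0.0155],
  [[0.0005,0,-0.001],0,0.0155],
  [[0.0005,0,-0.001],0,0.0155],
  [[0,0,0],0,0.0155],
  [[0,0,0],0,0.0155],
])

```text
time_s: 7.6
tcp_pos: [0.5566, 0.0733, 0.1449]
ee_rot: [-3.141, 0.0, 1.499]
ft_force: [-1.1, 0.3, -3.9]
finger_gap: 0.0152
grip_force: 15.4
```

```bash
python3 -c "
from h import *
st();tray('s4')"
```

```text
time_s 7.6
tcp_pos [0.5566 0.0733 0.1449]
ee_rot [-3.1410e+00  4.0000e-04  1.4992e+00]
ft_force [-1.0509  0.2601 -3.8593]
moment [-0.0483  0.0869  0.1045]
finger_gap 0.0152
grip_force 15.3597
walltop n 769 slope -0.0415 z at grip+25: 0.0609 z at heel: 0.0566
```

carry_out([
  [[0.0005,0,-0.001],0,0.0155],
  [[0.0005,0,-0.001],0,0.0155],
  [[0.0005,0,-0.001],0,0.0155],
  [[0,0,-0.001],0,0.0155],
  [[-0.002,-0.0003,0],-0.001,0.0155],
  [[-0.003,-0.0003,0],-0.001,0.0155],
  [[-0.003,-0.0004,0],-0.001,0.0155],
  [[-0.003,-0.0004,0],-0.001,0.0155],
  [[-0.003,-0.0004,0],-0.001,0.0155],
  [[-0.003,-0.0004,0],-0.001,0.0155],
  [[-0.003,-0.0004,0],-0.001,0.0155],
  [[-0.003,-0.0004,0],-0.001,0.0155],
  [[-0.003,-0.0004,0],-0.001,0.0155],
  [[-0.003,-0.0004,0],-0.001,0.0155],
  [[-0.003,-0.0004,0],-0.001,0.0155],
  [[0,0,0],0,0.0155],
])

```text
time_s: 8.98
tcp_pos: [0.5506, 0.0421, 0.1489]
ee_rot: [-3.141, 0.001, 1.509]
ft_force: [-1.0, -1.0, -1.8]
finger_gap: 0.0158
grip_force: 15.7
```

```bash
python3 -c "
from h import *
st();tray('s5')"
```

```text
time_s 8.9833
tcp_pos [0.5506 0.0421 0.1489]
ee_rot [-3.1413e+00  9.0000e-04  1.5090e+00]
ft_force [-1.0291 -0.95   -1.7749]
moment [0.0956 0.0354 0.0347]
finger_gap 0.0158
grip_force 15.6802
walltop n 694 slope -0.0692 z at grip+25: 0.0635 z at heel: 0.0564
```

carry_out([
  [[-0.003,-0.0003,-0.0003],0,0.0154],
  [[-0.003,-0.0003,-0.0003],0,0.0154],
  [[-0.003,-0.0003,-0.0002],0,0.0154],
  [[-0.003,-0.0003,0],0,0.0154],
  [[-0.003,-0.0003,0],0,0.0154],
  [[-0.003,-0.0003,0],0,0.0154],
  [[-0.003,-0.0003,0],0,0.0154],
  [[-0.003,-0.0003,0],0,0.0154],
  [[-0.003,-0.0003,0],0,0.0154],
  [[-0.003,-0.0003,0],0,0.0154],
  [[-0.003,-0.0003,0],0,0.0154],
  [[-0.003,-0.0003,0],0,0.0154],
  [[-0.003,-0.0003,0],0,0.0154],
  [[-0.003,-0.0003,0],0,0.0154],
  [[0,0,0],0,0.0154],
  [[0,0,0],0,0.0154],
])

```text
time_s: 10.37
tcp_pos: [0.5439, 0.0005, 0.1498]
ee_rot: [-3.141, 0.001, 1.509]
ft_force: [-1.3, -0.9, -3.6]
finger_gap: 0.0159
grip_force: 18.4
```

```bash
python3 -c "
from h import *
s=st();tray('s6')
c=cam('wrist'); im,d,c=grab('wrist','w2'); np.savez('pics/w2c.npz',f=c[0],cx=c[1],cy=c[2],R=c[3],t=c[4])"
```

```text
time_s 10.3667
tcp_pos [5.439e-01 5.000e-04 1.498e-01]
ee_rot [-3.1414e+00  1.3000e-03  1.5092e+00]
ft_force [-1.2728 -0.8997 -3.6142]
moment [-0.4356  0.1249  0.0357]
finger_gap 0.0159
grip_force 18.444
walltop n 599 slope -0.0773 z at grip+25: 0.0642 z at heel: 0.0563
```

View pics/s6.png

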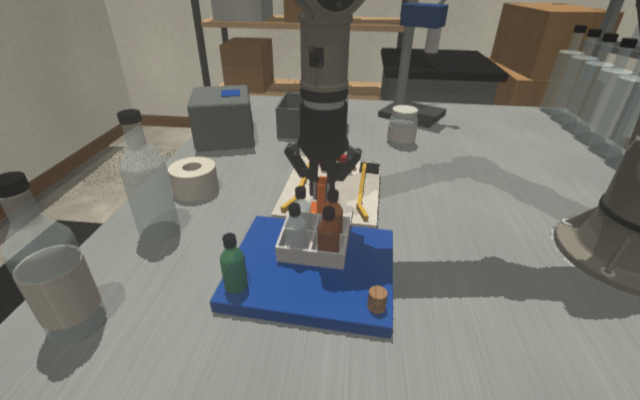

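View pics/w2.png

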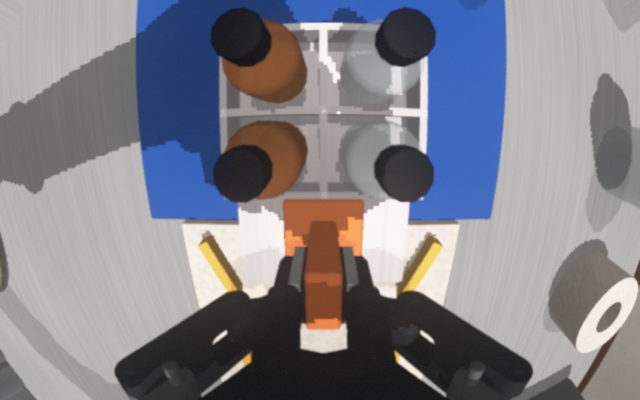

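The side view shows the tray leading over the step and its rear resting on the blue board. The wrist view shows the tray sides (240 and 408) nearly centred between the rail mouths (203 and 440), and the step edge at row 218.

carry_out([
  [[-0.003,-0.0002,0],0,0.0154],
  [[-0.003,-0.0002,0],0,0.0154],
  [[-0.003,-0.0002,0],0,0.0154],
  [[-0.003,-0.0002,0],0,0.0154],
  [[-0.003,-0.0002,0],0,0.0154],
  [[-0.003,-0.0002,0],0,0.0154],
  [[-0.003,-0.0002,0],0,0.0154],
  [[-0.003,-0.0002,0],0,0.0154],
  [[-0.003,-0.0002,0],0,0.0154],
  [[-0.003,-0.0002,-0.0004],0,0.0154],
  [[-0.003,0,-0.0005],0,0.0154],
  [[-0.003,0,-0.0005],0,0.0154],
  [[-0.003,0,-0.0005],0,0.0154],
  [[-0.003,0,-0.0005],0,0.0154],
  [[-0.003,0,-0.0005],0,0.0154],
  [[-0.003,0,-0.0005],0,0.0154],
  [[-0.003,0,-0.0005],0,0.0154],
  [[-0.003,0,-0.0005],0,0.0154],
  [[0,0,0],0,0.0154],
  [[0,0,0],0,0.0154],
])

```text
time_s: 12.13
tcp_pos: [0.5387, -0.0533, 0.1543]
ee_rot: [3.142, 0.001, 1.509]
ft_force: [-0.7, -1.0, -4.3]
finger_gap: 0.0162
grip_force: 18.4
```

```bash
python3 -c "
from h import *
s=st();tray('s7')"
```

```text
time_s 12.1333
tcp_pos [ 0.5387 -0.0533  0.1543]
ee_rot [3.1416e+00 1.3000e-03 1.5092e+00]
ft_force [-0.6599 -1.004  -4.2884]
moment [-0.4257  0.113   0.0117]
finger_gap 0.0162
grip_force 18.415
walltop n 473 slope -0.0987 z at grip+25: 0.0663 z at heel: 0.0561
```

carry_out([
  [[-0.003,0,-0.0004],0,0.0154],
  [[-0.003,0,-0.0004],0,0.0154],
  [[-0.003,0,-0.0004],0,0.0154],
  [[-0.003,0,-0.0004],0,0.0154],
  [[-0.003,0,-0.0004],0,0.0154],
  [[-0.002,0,0],0,0.0154],
  [[-0.001,0,0.0008],0,0.0154],
  [[-0.001,0,0.0008],0,0.0154],
  [[-0.001,0,0.0008],0,0.0154],
  [[-0.001,0,0.0008],0,0.0154],
  [[-0.001,0,0.0008],0,0.0154],
  [[0,0,0],0,0.0154],
])

```text
time_s: 13.18
tcp_pos: [0.5375, -0.0742, 0.1521]
ee_rot: [3.141, -0.0, 1.51]
ft_force: [-0.5, 1.0, 0.8]
finger_gap: 0.016
grip_force: 19.1
```

```bash
python3 -c "
from h import *
s=st();tray('s8')"
```

```text
time_s 13.1833
tcp_pos [ 0.5375 -0.0742  0.1521]
ee_rot [ 3.1411e+00 -2.0000e-04  1.5099e+00]
ft_force [-0.4707  1.0446  0.8107]
moment [0.3645 0.248  0.0513]
finger_gap 0.016
grip_force 19.086
walltop n 480 slope -0.0728 z at grip+25: 0.0658 z at heel: 0.0583
```

carry_out([
  [[-0.0015,0,0.0006],0,0.0154],
  [[-0.0015,0,0.0006],0,0.0154],
  [[-0.0015,0,0.0006],0,0.0154],
  [[-0.0015,0,0.0006],0,0.0154],
  [[-0.0015,0,0.0006],0,0.0154],
  [[-0.0015,0,0.0005],0,0.0154],
  [[-0.0015,0,0.0005],0,0.0154],
  [[-0.001,0,0.0005],0,0.0154],
  [[0,0,0],0,0.0154],
])

```text
time_s: 13.98
tcp_pos: [0.5367, -0.0863, 0.1475]
ee_rot: [3.142, 0.0, 1.509]
ft_force: [0.3, 1.3, -2.0]
finger_gap: 0.0157
grip_force: 18.7
```

```bash
python3 -c "
from h import *
s=st();tray('s9')"
```

```text
time_s 13.9833
tcp_pos [ 0.5367 -0.0863  0.1475]
ee_rot [3.1415e+00 4.0000e-04 1.5093e+00]
ft_force [ 0.2996  1.3033 -2.0001]
moment [ 0.5727 -0.059   0.0062]
finger_gap 0.0157
grip_force 18.7228
walltop n 401 slope -0.0354 z at grip+25: 0.0639 z at heel: 0.0602
```

carry_out([
  [[-0.0015,0,0.0004],0,0.0154],
  [[-0.0015,0,0.0004],0,0.0154],
  [[-0.0015,0,0.0004],0,0.0154],
  [[-0.0015,0,0.0004],0,0.0154],
  [[-0.001,0,0.0004],0,0.0154],
  [[0,0,0],0,0.0154],
])

```text
time_s: 14.53
tcp_pos: [0.5365, -0.092, 0.1462]
ee_rot: [3.141, -0.001, 1.51]
ft_force: [-0.9, 4.6, 2.4]
finger_gap: 0.016
grip_force: 19.3
```

```bash
python3 -c "
from h import *
s=st();tray('s10')"
```

```text
time_s 14.5333
tcp_pos [ 0.5365 -0.092   0.1462]
ee_rot [ 3.1413e+00 -7.0000e-04  1.5104e+00]
ft_force [-0.9392  4.6112  2.3553]
moment [0.9812 0.2469 0.0243]
finger_gap 0.016
grip_force 19.3402
walltop n 391 slope -0.024 z at grip+25: 0.0632 z at heel: 0.0608
```

carry_out([
  [[0,0,0],0,0.0158],
  [[0,0,0],0,0.0162],
  [[0,0,0],0,0.0166],
  [[0,0,0],0,0.0166],
  [[0,0,0],0,0.0166],
])

```text
time_s: 15.0
tcp_pos: [0.5361, -0.094, 0.1454]
ee_rot: [-3.141, 0.001, 1.509]
ft_force: [-0.1, 0.2, -0.8]
finger_gap: 0.0169
grip_force: 0.0
```

```bash
python3 -c "
from h import *
s=st();tray('s11')"
```

```text
time_s 15.0
tcp_pos [ 0.5361 -0.094   0.1454]
ee_rot [-3.1414e+00  1.3000e-03  1.5088e+00]
ft_force [-0.0953  0.1844 -0.7845]
moment [-0.0184 -0.0281 -0.0324]
finger_gap 0.0169
grip_force 0.024
walltop n 382 slope -0.0331 z at grip+25: 0.0638 z at heel: 0.0603
```

```bash
python3 -c "
from h import *
im=cv2.imread('pics/s11.png')[150:300,230:420]; 
a=cv2.resize(im,(570,450),interpolation=cv2.INTER_CUBIC)
cv2.imwrite('pics/s11c.png',a)
i,d,c=grab('wrist','w3'); np.savez('pics/w3c.npz',f=c[0],cx=c[1],cy=c[2],R=c[3],t=c[4])
P=wcloud(c,d);H=cv2.cvtColor(i,cv2.COLOR_RGB2HSV);s=H[...,1].astype(int);v=H[...,2].astype(int)
q=P[(s<70)&(v>110)&(P[...,2]>.05)&(P[...,2]<.075)&(abs(P[...,0]-.54)<.07)&(P[...,1]>-.06)&(P[...,1]<.06)]
a=np.polyfit(q[:,1],q[:,2],1);k=abs(q[:,2]-np.polyval(a,q[:,1]))<.003;print(len(q),np.polyfit(q[k,1],q[k,2],1), q[k].min(0),q[k].max(0))
h=H[...,0].astype(int)
o=P[(h>3)&(h<18)&(s>120)&(P[...,2]>.09)&(abs(P[...,0]-.537)<.03)&(P[...,1]>-.13)&(P[...,1]<-.05)];print('post',len(o),o.min(0),o.max(0))
"
```

```text
5008 [-0.00083798  0.06173501] [ 0.48578307 -0.05995088  0.05844392] [0.5986074  0.03592849 0.06419755]
post 2854 [ 0.51449445 -0.10804338  0.09000591] [ 0.54636296 -0.07709519  0.15424277]
```

View pics/s11c.png

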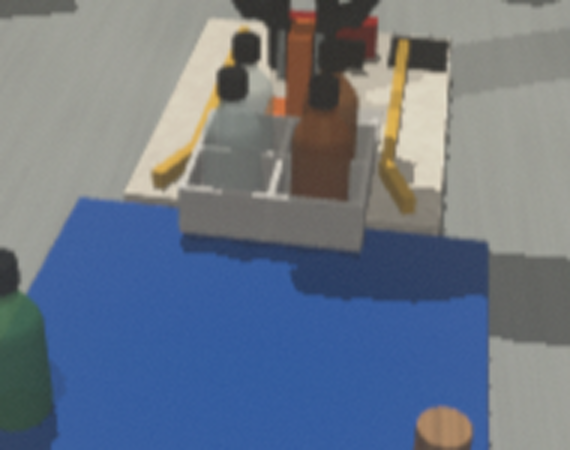

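View pics/w3.png

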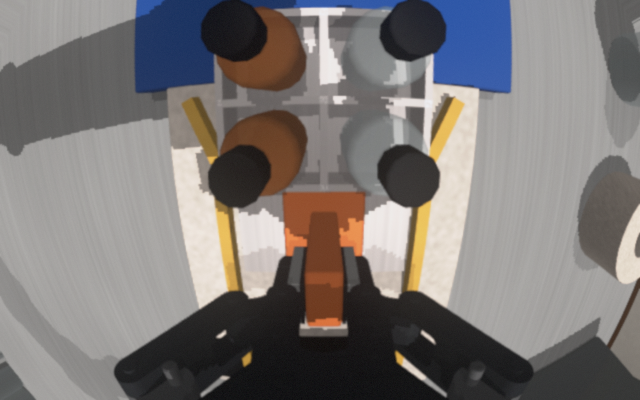

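The side crop shows the tray's heel above the blue board with its shadow under it. The wrist view shows the tray between the rails (inner edges about 235 and 412) and the step at row 92. The wrist depth says it is flat on the platform, so I'll regrip lightly.

carry_out([
  [[0,0,0],0,0.016],
  [[0,0,0],0,0.0156],
  [[0,0,0],0,0.0154],
  [[0,0,0],0,0.0154],
  [[0,0,0],0,0.0154],
])

```text
time_s: 15.52
tcp_pos: [0.5363, -0.0932, 0.1456]
ee_rot: [3.141, 0.001, 1.51]
ft_force: [0.4, -1.2, -0.2]
finger_gap: 0.016
grip_force: 18.5
```

carry_out([
  [[-0.001,0,0],0,0.0154],
  [[-0.002,0,0],0,0.0154],
  [[-0.003,0,0],0,0.0154],
  [[-0.003,0,0],0,0.0154],
  [[-0.003,0,0],0,0.0154],
  [[-0.003,0,0],0,0.0154],
  [[-0.003,0,0],0,0.0154],
  [[-0.003,0,0],0,0.0154],
  [[-0.003,0,0],0,0.0154],
  [[-0.002,0,0],0,0.0154],
  [[-0.001,0,0],0,0.0154],
  [[0,0,0],0,0.0154],
])

```text
time_s: 16.52
tcp_pos: [0.5345, -0.1203, 0.1456]
ee_rot: [3.142, 0.0, 1.509]
ft_force: [-0.8, 2.8, 1.0]
finger_gap: 0.0158
grip_force: 18.8
```

carry_out([
  [[-0.001,0,0],0,0.0154],
  [[-0.001,0,0],0,0.0154],
  [[-0.001,0,0],0,0.0154],
  [[-0.001,0,0],0,0.0154],
  [[-0.001,0,0],0,0.0154],
  [[-0.001,0,0],0,0.0154],
  [[-0.001,0,0],0,0.0154],
  [[-0.001,0,0],0,0.0154],
])

```text
time_s: 17.18
tcp_pos: [0.5341, -0.1278, 0.1456]
ee_rot: [3.142, 0.0, 1.51]
ft_force: [0.5, 3.7, 0.8]
finger_gap: 0.0161
grip_force: 18.8
```

carry_out([
  [[-0.001,0,0],0,0.0154],
  [[-0.001,0,0],0,0.0154],
  [[-0.001,0,0],0,0.0154],
  [[-0.001,0,0],0,0.0154],
])

```text
time_s: 17.52
tcp_pos: [0.5339, -0.1318, 0.1456]
ee_rot: [3.142, 0.0, 1.51]
ft_force: [-0.5, 4.4, 1.3]
finger_gap: 0.0158
grip_force: 18.8
```

carry_out([
  [[-0.001,0,0],0,0.0154],
  [[-0.001,0,0],0,0.0154],
  [[-0.001,0,0],0,0.0154],
])

```text
time_s: 17.77
tcp_pos: [0.5337, -0.1348, 0.1456]
ee_rot: [3.142, 0.0, 1.51]
ft_force: [0.1, 4.0, 0.0]
finger_gap: 0.0161
grip_force: 18.8
```

carry_out([
  [[-0.001,0,0],0,0.0154],
  [[-0.001,0,0],0,0.0154],
  [[-0.001,0,0],0,0.0154],
])

```text
time_s: 18.02
tcp_pos: [0.5334, -0.1378, 0.1456]
ee_rot: [-3.142, 0.0, 1.51]
ft_force: [0.0, 3.9, 0.1]
finger_gap: 0.0159
grip_force: 18.8
```

carry_out([
  [[-0.001,0,0],0,0.0154],
  [[-0.001,0,0],0,0.0154],
  [[-0.001,0,0],0,0.0154],
])

```text
time_s: 18.27
tcp_pos: [0.5333, -0.1408, 0.1456]
ee_rot: [3.142, 0.0, 1.51]
ft_force: [0.3, 4.0, 0.4]
finger_gap: 0.016
grip_force: 18.8
```

carry_out([
  [[-0.001,0,0],0,0.0154],
  [[-0.001,0,0],0,0.0154],
  [[-0.001,0,0],0,0.0154],
])

```text
time_s: 18.52
tcp_pos: [0.5331, -0.1438, 0.1456]
ee_rot: [3.142, 0.0, 1.51]
ft_force: [-0.7, 3.6, 0.3]
finger_gap: 0.0159
grip_force: 18.8
```

carry_out([
  [[-0.001,0,0],0,0.0154],
  [[-0.001,0,0],0,0.0154],
  [[-0.001,0,0],0,0.0154],
])

```text
time_s: 18.77
tcp_pos: [0.5329, -0.1468, 0.1456]
ee_rot: [3.142, 0.0, 1.51]
ft_force: [0.6, 4.9, 1.8]
finger_gap: 0.0155
grip_force: 18.9
```

carry_out([
  [[-0.001,0,0],0,0.0154],
  [[-0.001,0,0],0,0.0154],
])

```text
time_s: 18.93
tcp_pos: [0.5328, -0.1488, 0.1456]
ee_rot: [3.142, 0.0, 1.51]
ft_force: [-0.4, 4.4, 1.8]
finger_gap: 0.0162
grip_force: 18.9
```

carry_out([
  [[-0.001,0,0],0,0.0154],
  [[-0.001,0,0],0,0.0154],
])

```text
time_s: 19.1
tcp_pos: [0.5327, -0.1508, 0.1456]
ee_rot: [3.142, 0.0, 1.51]
ft_force: [0.5, 4.2, 1.8]
finger_gap: 0.0158
grip_force: 18.9
```

carry_out([
  [[-0.001,0,0],0,0.0154],
  [[-0.001,0,0],0,0.0154],
])

```text
time_s: 19.27
tcp_pos: [0.5325, -0.1528, 0.1456]
ee_rot: [3.142, 0.0, 1.51]
ft_force: [-0.4, 4.1, 1.8]
finger_gap: 0.0163
grip_force: 18.9
```

carry_out([
  [[-0.001,0,0],0,0.0154],
  [[-0.001,0,0],0,0.0154],
])

```text
time_s: 19.43
tcp_pos: [0.5324, -0.1547, 0.1456]
ee_rot: [3.142, 0.0, 1.51]
ft_force: [0.7, 3.6, 0.6]
finger_gap: 0.0158
grip_force: 18.9
```

carry_out([
  [[-0.001,0,0],0,0.0154],
  [[-0.001,0,0],0,0.0154],
])

```text
time_s: 19.6
tcp_pos: [0.5323, -0.1568, 0.1456]
ee_rot: [3.142, 0.0, 1.51]
ft_force: [-0.8, 5.2, 1.2]
finger_gap: 0.0159
grip_force: 18.9
```

carry_out([
  [[-0.001,0,0],0,0.0154],
  [[-0.001,0,0],0,0.0154],
])

```text
time_s: 19.77
tcp_pos: [0.5323, -0.1571, 0.1456]
ee_rot: [-3.141, -0.002, 1.51]
ft_force: [-0.2, 9.4, 3.1]
finger_gap: 0.0154
grip_force: 19.0
```

carry_out([
  [[-0.0005,0,0],0,0.0154],
  [[0,0,0],0,0.0154],
])

```text
time_s: 19.93
tcp_pos: [0.5323, -0.1571, 0.1457]
ee_rot: [-3.142, -0.003, 1.511]
ft_force: [-0.4, 8.9, 1.5]
finger_gap: 0.0155
grip_force: 19.0
```

carry_out([
  [[-0.0007,0,0],0,0.0154],
  [[0,0,0],0,0.0154],
])

```text
time_s: 20.1
tcp_pos: [0.5323, -0.1572, 0.1457]
ee_rot: [-3.141, -0.004, 1.511]
ft_force: [0.3, 9.1, 1.5]
finger_gap: 0.0154
grip_force: 19.1
```

carry_out([
  [[-0.001,0,0],0,0.0154],
  [[0,0,0],0,0.0154],
  [[0,0,0],0,0.0154],
])

```text
time_s: 20.35
tcp_pos: [0.5323, -0.1574, 0.1457]
ee_rot: [-3.141, -0.005, 1.511]
ft_force: [0.0, 11.0, 2.4]
finger_gap: 0.0159
grip_force: 19.2
```

carry_out([
  [[-0.0008,0,0],0,0.0154],
  [[0,0,0],0,0.0154],
  [[0,0,0],0,0.0154],
  [[0,0,0],0,0.0154],
])

```text
time_s: 20.68
tcp_pos: [0.5323, -0.1575, 0.1458]
ee_rot: [-3.141, -0.005, 1.512]
ft_force: [-0.4, 12.5, 4.0]
finger_gap: 0.0157
grip_force: 19.2
```

carry_out([
  [[0,0,0],0,0.0154],
  [[0,0,0],0,0.0154],
  [[0,0,0],0,0.0154],
  [[0,0,0],0,0.0154],
  [[0,0,0],0,0.0154],
  [[0,0,0],0,0.0154],
  [[0,0,0],0,0.0154],
  [[0,0,0],0,0.0154],
  [[0,0,0],0,0.0154],
  [[0,0,0],0,0.0154],
  [[0,0,0],0,0.0154],
  [[0,0,0],0,0.0154],
  [[0,0,0],0,0.0154],
])

```text
time_s: 21.77
tcp_pos: [0.5323, -0.1575, 0.1457]
ee_rot: [-3.141, -0.005, 1.512]
ft_force: [-1.3, 12.5, 3.3]
finger_gap: 0.0162
grip_force: 19.2
```

carry_out([
  [[0.001,0,0],0,0.0154],
  [[0.001,0,0],0,0.0154],
  [[0.0005,0,0],0,0.0154],
  [[0,0,0],0,0.0154],
])

```text
time_s: 22.1
tcp_pos: [0.5323, -0.157, 0.1456]
ee_rot: [-3.141, -0.002, 1.511]
ft_force: [-0.3, 7.4, 2.7]
finger_gap: 0.0158
grip_force: 19.0
```

carry_out([
  [[0.001,0,0],0,0.0156],
  [[0,0,0],0,0.016],
  [[0,0,0],0,0.0165],
  [[0,0,0],0,0.0175],
  [[0,0,0],0,0.02],
  [[0,0,0],0,0.03],
  [[0,0,0],0,0.045],
  [[0,0,0],0,0.06],
  [[0,0,0],0,0.06],
  [[0,0,0],0,0.06],
])

```text
time_s: 22.93
tcp_pos: [0.5322, -0.1582, 0.1456]
ee_rot: [-3.142, 0.0, 1.51]
ft_force: [-0.4, -0.0, 0.5]
finger_gap: 0.0597
grip_force: 0.0
```

carry_out([
  [[0,0,-0.005],0,0.06],
  [[0,0,-0.015],0,0.06],
  [[0,0,-0.025],0,0.06],
  [[0,0,-0.03],0,0.06],
  [[0,0,-0.03],0,0.06],
  [[0,0,-0.02],0,0.06],
  [[0,0,0],0,0.06],
  [[0,0,0],0,0.06],
  [[0,0,0],0,0.06],
])

```text
time_s: 23.68
tcp_pos: [0.5316, -0.1581, 0.27]
ee_rot: [-3.14, 0.0, 1.51]
ft_force: [0.2, -1.1, 0.5]
finger_gap: 0.0598
grip_force: 0.0
```

```bash
python3 -c "
from h import *
st();i,d,c=grab('wrist','w4')
P=wcloud(c,d);H=cv2.cvtColor(i,cv2.COLOR_RGB2HSV);h,s,v=[H[...,k].astype(int) for k in range(3)]
q=P[(s<70)&(v>110)&(abs(P[...,2]-.062)<.008)&(abs(P[...,0]-.54)<.07)&(P[...,1]>-.15)&(P[...,1]<.05)]
print(len(q),np.median(q,0),cv2.minAreaRect(q[:,:2].astype(np.float32)*1000),np.polyfit(q[:,1],q[:,2],1))
"
```

```text
time_s 23.6833
tcp_pos [ 0.5316 -0.1581  0.27  ]
ee_rot [-3.1404e+00  2.0000e-04  1.5099e+00]
ft_force [ 0.2314 -1.1303  0.5415]
moment [0.007  0.0173 0.0064]
finger_gap 0.0598
grip_force 0.0
2566 [ 0.53921246 -0.07563621  0.06170983] ((538.266845703125, -75.90461730957031), (94.06671905517578, 110.73271942138672), 86.52616882324219) [0.00044094 0.06159525]
```

View pics/w4.png

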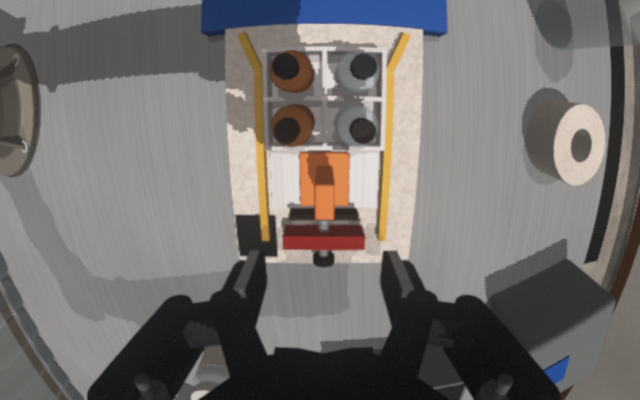

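The wrist view shows the tray flat and square between the rails. Its front is at the black pad (row 213) before the red stop (row 237), and all four bottles are upright.

```bash
python3 -c "
from workcell import robot
print(robot.job_done())"
```

```text
the job is handed in; nothing more can be done
None
```

I slid the tray over the step onto the platform, pressed it against the stop pad at about 10 N for over a second and released it, flat and square with all four bottles upright; early on my grip lifted the whole tray about 3 mm for a moment, well under the 16 mm fail limit, and I've handed the job in without seeing a verdict.

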